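Lock the fence and hold the sensor mount against its sprung pad

ROBOT

A 6-joint arm with a two-finger parallel gripper is mounted at the origin on a cart in front of the work surface, level with it; the furniture and walls round the work are solid. World frame = base frame: x ahead of the robot, y to its left, z up, the work surface at z = 0. Lengths are in m, angles in degrees, forces in N, time in s.
With the tool pointing down it reaches from about 0.35 to 1 m from the base axis. Payload 7.1 kg.
Tool frame: the origin (TCP) lies at the centre of the arm's flange, where the gripper is bolted on; the fingertips stand 173 mm ahead of it and the grasp point (between the pads) lies 155 mm ahead of it; z points along the fingers, x is the direction in which the jaws open and shut, and the axes are right-handed (so a half turn about z gives the same grasp; the last joint's range is limited). The gripper opens to 85 mm and grips with 20 to 120 N. Pads are 22 mm wide; open, the fingers measure 114 mm over their backs; the gripper's body (76 mm by 85 mm) begins 54 mm behind the grasp point. The pads swing forward as they close: fully open they stand 13 mm farther back than shut.
Start: joints at [-76.776, 24.242, 93.386, -0, 62.372, -1.089], TCP at [0.155, -0.606, 0.405] pointing down, gripper open.
Joint ranges: [-172.04, 172.04], [-51.8, 120.97], [4.93, 147.93], [-75.15, 255.16], [6.16, 154.13], [-145.62, 145.62]. Speed limits (degrees/s): [136.94, 136.94, 172.46, 180, 180, 180].

INTERFACE

Orientations are given as a 3x3 rotation matrix whose columns are the frame's x, y, z axes.
In Python, from workcell import sensors, imaging, finish_job gives the robot as it stands.
- The arm moves only by the tool step_arm, never from a script. Its argument "series" is a list of rows, each a list of 2 entries, a list of its own where there are three numbers: the shift along the tool's x, y, z in m, then the turn about the tool's z in degrees. A call has 1 to 20 rows; each row is the pose to reach, as a shift and turn from the pose commanded when the call began, along the tool's axes at that moment; what a row does not reach only later rows make up. A row lasts 1/10 s, in which the tool goes at most 50 mm and 8.59 degrees, less where a joint would pass 70% of its speed; a pose out of reach is approached as far as the arm can. A call with a gripper value outside its range is refused whole. "fingers" is the closure, from 0 (fully open) to 1 (shut), set as the call begins (left out, the last holds). The fingers move at their own pace and stop on an object; the grip force is fixed at half the most. Time passes only in rows, so rows that repeat a pose let the fingers close. It gives the time, the measured TCP pose, the force and the opening at its end, in the units of the state.
- sensors.get_state(): the state, without advancing time (a new reading comes with each control period).
- imaging.snapshot(name): name is "scene" or "top"; returns a dict with "pixels" (384x512x3 uint8, blue, green, red), "z_map" (384x512 float32, m along the optical axis (not along the pixel's ray), 0 where there is no reading), "intrinsics" (3x3 intrinsics, pixels), "T" (4x4, takes a point from camera to world coordinates). Camera axes: x right, y up, looking along -z (the intrinsics and any distortion apply to the point x, -y, -z); pixel columns grow to the right and rows downward; lengths in m; the calibration is good to about 2 mm. A picture is of the moment at which its call begins.
- finish_job(): hands the job in, once; it reports no verdict.
The state is a dict: "clock": time; "joints": joint angles; "qd": joint speeds; "effort": joint torques, N m; "ee_pos": TCP position; "tcp_rot": TCP orientation; "ft_force": force on the tool from outside, world axes, zero at the start; "torque": the same for the moment, N m; "opening": finger opening in m.
Only numpy, scipy, OpenCV 4.12 (cv2) and the standard library are available. Lean on these libraries where they do the work, as an engineer would, in place of code of your own. Each camera call takes 0.05 s, during which the arm holds its last target. There are 200 camera calls.

TASK

I am about to screw the blue sensor mount down on the assembly plate and need a third hand. First fold the orange cam lever down all the way so that the sliding fence is locked where it stands, and only then slide the mount along the plate, squarely and centrally against the black pad of the fence, and press until the pointer on top of the fence stands in the green zone (about 13 N on the pad). Keep the mount standing flat on the plate, do not shift the fence or disturb the other things, and finish while still holding the mount pressed like that: do not let go.

Things in the scene. Friction and masses are not known exactly. Their poses are not given: they have to be found in the camera images.
- jig: the fixed dark steel assembly plate, 240 (x) x 200 (y) x 12 mm; origin at the centre of its underside, on the worktop; its x axis points from the open front (robot side) to the fence, z up. It has holes along it, and two black tracks along x in which the fence slides.
- fence (a joint): position of the sliding fence along the plate's +x, m; a grey bar 180 (y) x 30 (x) mm across the plate, its top 52 mm above the worktop. While the lever is up a push of more than about 6 N moves it; with the lever down it holds against 20 N (creeping a fraction of a mm per second). It must stay where it stood at the start.
- fence_ref (a point): centre of the front face of the fence bar, 32 mm above the worktop; moves with the fence, axes like the plate's (x pointing away from the mount, towards the fence's back).
- lever (a joint): angle of the cam lever, rad: 0 upright (fence free), 1.5 folded down flat along the top of the fence towards its middle (fence locked; hard stop at 1.5, counts as down above 1.3). It stays where it is left. Turning it takes about 2 N at the grip, 3 to 5 N over the last third.
- lever_pivot (a point): pivot of the cam lever, at the left (+y) end of the fence, 64 mm above the worktop, axes like the plate's. The lever turns about the plate's x axis: at angle a its orange grip (14 mm round, tip 77 mm from the pivot) points along (0, -sin a, cos a) in these axes. Lying down, the upper side of the grip is about 75 mm above the worktop. The pivot sits between two steel cheeks (27 mm over both along x, 26 mm along y, up to 8 mm above the pivot).
- lever_tip (a point): the free end of the lever, 77 mm from the pivot; z points along the lever away from the pivot.
- mount_centre (a point): centre of the blue sensor mount, half-way up (20 mm above its underside). The loose mount stands on the plate; its body is 40 (x) x 44 (y) x 40 mm high, with a screw foot 20 mm wide and 8 mm high along each of its two y sides (84 mm over the feet), 0.18 to 0.33 kg. Its +x face is the one that goes against the pad; z up.
- pad_centre (a point): centre of the black front face of the sprung pad, 32 mm above the worktop; the pad is 70 (y) x 30 (z) mm and moves with the fence and its own spring; axes like the plate's. With the mount against it the mount's centre lies 20 mm on its -x side.
- pad (a joint): how far the sprung pad is pushed in, m, towards +x: 0 untouched, 0.016 hard stop. Its force is 4 N + 1 N per mm (5 N at 1 mm, 13 N at 9 mm). A black pointer on it runs over the top of the fence; in the green zone the travel is 5 to 13 mm (9 to 17 N), beyond is red.
- timer: small white timer, 62 x 68 x 20 mm, origin at the centre of its underside; a bystander.
- mouse: black computer mouse, 105 x 65 x 38 mm, origin at the centre of its underside; a bystander.
- slide_box: light grey slide box, 37 x 97 x 33 mm, origin at the centre of its underside; a bystander.
- tape_white: roll of white tape, 73 mm across, 19 mm high, origin at the centre of its underside; a bystander.
- marker_blue: blue marker pen, 142 mm long, lying, origin at its underside; a bystander.
Things that resemble listed ones, but are neither listed nor needed, are in the scene too. What is meant by the part that bears mount_centre is not yellow, and is the larger of those in its own colour.

How it is judged:
By the outcome, as a careful person would: the job done as asked, in the order asked, and still so for the second after the job is handed in, while the arm keeps its last pose, push and grip.
It also fails if it takes over 51 s, if anything falls off the work surface, if the arm or the gripper's body presses on something with over 40 N, if the wrist force passes 120 N, or if a joint passes its speed limit or range.

## Working session

There is one attempt and no reset: what is moved stays moved. The work goes in short steps, Python scripts to look and compute and a tool call to move; the robot and the scene stay as the last step left them, time stands still between calls to the robot, and variables do not carry over. Pictures are saved under pics/ and viewed, about 8 in all and at most 12, crops included, and the job is handed in when it is done.

Besides the shell and the picture viewer there is one more tool, called after "Call:" by a JSON object that holds its "op" and its "data", one argument or row to a line. step_arm: Moves the arm, as the interface text tells. Its arguments: {"type":"object","properties":{"series":{"type":"array","items":{"type":"array"}},"fingers":{"type":"number"}},"required":["series"]}

```bash
mkdir -p pics; ls; cat > h.py <<'E'
import numpy as np, cv2
from workcell import sensors, imaging, finish_job
def snap(n,save=None):
    d=imaging.snapshot(n); np.savez(f'{n}.npz',**d)
    if save: cv2.imwrite('pics/'+save,d['pixels'])
    return d
def cloud(d):
    z=d['z_map'].astype(float);K=d['intrinsics'];h,w=z.shape
    u,v=np.meshgrid(np.arange(w),np.arange(h))
    P=np.stack([(u-K[0,2])/K[0,0]*z,-(v-K[1,2])/K[1,1]*z,-z],-1)
    W=P@d['T'][:3,:3].T+d['T'][:3,3]; W[z==0]=np.nan
    return W
def ray(d,u,v,h):
    K=d['intrinsics'];r=d['T'][:3,:3]@np.array([(u-K[0,2])/K[0,0],-(v-K[1,2])/K[1,1],-1]);o=d['T'][:3,3]
    return o+r*(h-o[2])/r[2]
E
python3 - <<'E'
from h import *
a=snap('top');b=snap('scene')
cv2.imwrite('pics/a.png',np.vstack([a['pixels'],b['pixels']])[:, :])
for n,d in(('top',a),('scene',b)):
    cv2.imwrite(f'pics/{n}0.png',cv2.resize(d['pixels'],(768,576),interpolation=cv2.INTER_CUBIC));print(n,d['intrinsics'],d['T'].round(3))
s=sensors.get_state();print(s)
E
```

```text
pics
top [[444.53838643   0.         258.03960943]
 [  0.         444.53838643 189.59901216]
 [  0.           0.           1.        ]] [[ 0.002  0.988 -0.153  0.361]
 [-1.    -0.    -0.018 -0.072]
 [-0.018  0.153  0.988  1.47 ]
 [ 0.     0.     0.     1.   ]]
scene [[415.61857874   0.         253.99106522]
 [  0.         415.61857874 188.83980703]
 [  0.           0.           1.        ]] [[-0.657  0.589 -0.47  -0.037]
 [-0.754 -0.51   0.415  0.506]
 [ 0.005  0.627  0.779  1.127]
 [ 0.     0.     0.     1.   ]]
{'clock': 0.1, 'joints': array([-7.67788680e+01,  2.42786510e+01,  9.34263301e+01, -5.12404433e-04,
        6.23709918e+01, -1.09003367e+00]), 'qd': array([-0.12619077, -0.1165323 , -0.08855087, -0.07652843, -0.00292035,
        0.04248162]), 'effort': array([ 2.68637814e-04, -5.58424258e+01, -2.82445282e+01,  1.04195092e-04,
        3.04973801e-03, -1.22414710e-05]), 'ee_pos': array([ 0.15444494, -0.60536211,  0.4040435 ]), 'tcp_rot': array([[ 2.47191665e-01, -9.68966555e-01, -3.10977539e-04],
       [-9.68965697e-01, -2.47191860e-01,  1.28901972e-03],
       [-1.32588811e-03, -1.73083612e-05, -9.99999121e-01]]), 'ft_force': array([ 0.28792286, -0.77196653,  0.92465311]), 'torque': array([-0.03826836, -0.00730079,  0.03814567]), 'opening': 0.08549138232570357}
```

View pics/top0.png

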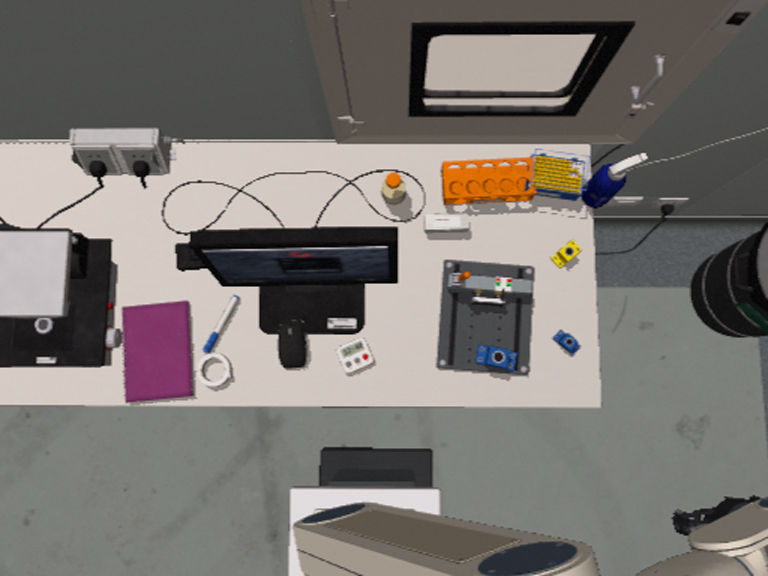

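View pics/scene0.png

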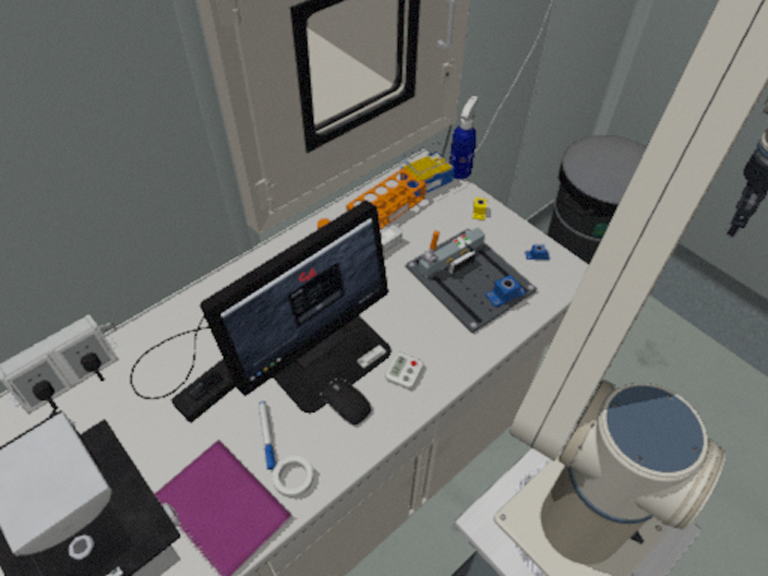

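Both views show the plate at top (485,317), the blue mount on it at (497,357), the fence at (495,285) and the upright lever at (462,277). The small blue and yellow decoys are off the plate. The monitor stands to the left of the plate.

```bash
cat > m.py <<'E'
from h import *
for n in('top','scene'):
    d=dict(np.load(n+'.npz'));W=cloud(d);px=d['pixels'];hsv=cv2.cvtColor(px,cv2.COLOR_BGR2HSV)
    reg=(W[...,0]>.3)&(W[...,0]<.85)&(W[...,1]>-.6)&(W[...,1]<-.15)&(W[...,2]>-.02)&(W[...,2]<.2)
    H,S,V=[hsv[...,i] for i in range(3)]
    tbl=reg&(V>180)&(S<40)&(W[...,2]<.02);print(n,'table z',np.nanmedian(W[tbl][:,2]))
    # plate
    pm=(reg&(V<120)&(W[...,2]>.004)&(W[...,2]<.022)).astype(np.uint8)
    nl,l,st,c=cv2.connectedComponentsWithStats(pm);k=1+np.argmax(st[1:,4]);P=W[l==k]
    print('plate z',np.median(P[:,2]),'rect',cv2.minAreaRect(P[:,:2].astype(np.float32)))
    cs=[ray(d,*q,.012)[:2] for q in np.argwhere(l==k)[:,::-1]]
    print(' ray rect',cv2.minAreaRect(np.array(cs,np.float32)))
    for nm,m in(('blue',reg&(H>95)&(H<125)&(S>120)),('orange',reg&(H>4)&(H<18)&(S>150)),('grey z>.04',reg&(W[...,2]>.042)&(W[...,2]<.06)&(S<60))):
        nl,l,st,c=cv2.connectedComponentsWithStats(m.astype(np.uint8))
        for k in range(1,nl):
            if st[k,4]>25:
                Q=W[l==k];print(nm,st[k],'min',Q.min(0).round(3),'max',Q.max(0).round(3),'med',np.median(Q,0).round(3))
                T=Q[Q[:,2]>np.percentile(Q[:,2],95)-.006]
                if nm!='orange': print('   toprect',cv2.minAreaRect(T[:,:2].astype(np.float32)))
E
python3 m.py; python3 - <<'E'
from h import *
t=dict(np.load('top.npz'))['pixels'][165:260,280:370]; s=dict(np.load('scene.npz'))['pixels'][140:230,260:370]
cv2.imwrite('pics/c.png',np.hstack([cv2.resize(x,None,fx=f,fy=f,interpolation=cv2.INTER_CUBIC)[:380] for x,f in((t,4.2),(s,4.22))])[:, :800])
E
```

```text
top table z -9.438860901544999e-06
plate z 0.012240045285625056 rect ((0.5164988040924072, -0.2617354989051819), (0.19947491586208344, 0.24128271639347076), 85.2853775024414)
 ray rect ((0.5159799456596375, -0.26156020164489746), (0.19967055320739746, 0.24076764285564423), 85.27950286865234)
blue [358 109  59  30 512] min [ 0.763 -0.535  0.   ] max [ 0.822 -0.377  0.15 ] med [ 0.781 -0.492  0.095]
   toprect ((0.7881485223770142, -0.5084983110427856), (0.051033079624176025, 0.036229539662599564), 50.82750701904297)
blue [369 222  17  15  97] min [ 0.434 -0.461 -0.002] max [ 0.48  -0.41   0.033] med [ 0.459 -0.431  0.015]
   toprect ((0.4608355760574341, -0.43649744987487793), (0.029699275270104408, 0.02397540956735611), 48.85685729980469)
blue [317 230  28  17 250] min [ 0.401 -0.324  0.008] max [ 0.453 -0.237  0.061] med [ 0.427 -0.272  0.029]
   toprect ((0.4267163872718811, -0.28089842200279236), (0.04321761429309845, 0.03922819346189499), 79.57600402832031)
orange [ 295  109   62   27 1261] min [ 0.772 -0.368 -0.007] max [ 0.85  -0.168  0.065] med [ 0.812 -0.263  0.046]
orange [3
[... 1682 characters left out ...]
42761731147766), (0.02994677610695362, 0.018905844539403915), 21.13869857788086)
blue [324 183  27  22 262] min [ 0.403 -0.332  0.009] max [ 0.456 -0.233  0.056] med [ 0.422 -0.262  0.031]
   toprect ((0.42953798174858093, -0.27626413106918335), (0.04535745829343796, 0.040105123072862625), 80.57955169677734)
orange [248 115  36  38 516] min [ 0.775 -0.368 -0.006] max [ 0.849 -0.203  0.057] med [ 0.804 -0.292  0.028]
orange [287 154   5  12  37] min [ 0.584 -0.26   0.015] max [ 0.635 -0.195  0.145] med [ 0.589 -0.2    0.118]
grey z>.04 [279 152  44  28 382] min [ 0.543 -0.355  0.042] max [ 0.611 -0.172  0.06 ] med [ 0.58  -0.262  0.051]
   toprect ((0.5752792954444885, -0.26185402274131775), (0.18128602206707, 0.054829105734825134), 86.54232788085938)
  return np.nanmean(a, axis, out=out, keepdims=keepdims)
```

View pics/c.png

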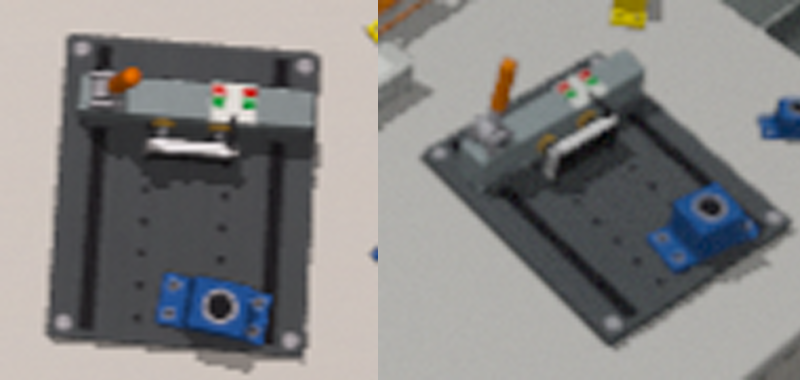

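The crop shows the lever leaning slightly to -y near the fence's left end. The mount is turned a few degrees relative to the plate and sits off-centre to the right of the pad. Next I measure everything in plate axes.

```bash
cat > m2.py <<'E'
from h import *
import sys
c=np.array([.516,-.2605]);yaw=np.radians(-4.7);R=np.array([[np.cos(yaw),-np.sin(yaw)],[np.sin(yaw),np.cos(yaw)]])
def toP(Q): 
    o=np.array(Q,float).copy(); o[...,:2]=(o[...,:2]-c)@R; return o
def toW(x,y): return c+R@np.array([x,y])
if __name__=='__main__':
  for n in('top','scene'):
    d=dict(np.load(n+'.npz'));W=toP(cloud(d));px=d['pixels'];hsv=cv2.cvtColor(px,cv2.COLOR_BGR2HSV);H,S,V=[hsv[...,i] for i in range(3)]
    inp=(abs(W[...,0])<.13)&(abs(W[...,1])<.11)
    bar=inp&(abs(W[...,2]-.052)<.004)&(W[...,0]>.03)&(S<80)
    x=W[bar];print(n,'bar top',np.percentile(x,[1,5,50,95,99],axis=0).round(4).tolist())
    f=inp&(W[...,2]>.015)&(W[...,2]<.046)&(W[...,0]>.0)
    print(' front low pts x pct',np.percentile(W[f][:,0],[1,5,10,25,50]).round(4))
    pt=inp&(W[...,0]>-.01)&(W[...,0]<.06)&(V>150)&(S<50)&(W[...,2]>.04)
    nl,l,st,cc=cv2.connectedComponentsWithStats(pt.astype(np.uint8))
    for k in range(1,nl):
        if st[k,4]>10:print(' white',st[k],W[l==k].min(0).round(4),W[l==k].max(0).round(4),np.median(W[l==k],0).round(4))
    chk=inp&(W[...,2]>.056)&(W[...,2]<.078)&(W[...,0]>.03)&(S<90);print(' cheeks',chk.sum(),W[chk].min(0).round(4),W[chk].max(0).round(4),np.median(W[chk],0).round(4))
    og=inp&(H>4)&(H<18)&(S>150);Q=W[og&(W[...,2]>.08)];print(' lever',len(Q),Q[np.argsort(Q[:,2])][::5].round(3).tolist())
    b=inp&(H>95)&(H<125)&(S>120)
    bt=inp&(W[...,2]>.048)&(W[...,2]<.056)&(W[...,0]<-.03)
    r=cv2.minAreaRect(W[bt][:,:2].astype(np.float32)*1000);print(' mount top mm',r,'z',np.median(W[bt][:,2]))
    # ray-based top face, feet
    print(' blue all', cv2.minAreaRect(W[b&(W[...,2]<.03)][:,:2].astype(np.float32)*1000))
    Wd=cloud(d);mon=(Wd[...,0]>.4)&(Wd[...,0]<.85)&(Wd[...,2]>.08)&(Wd[...,1]>-.16)&(Wd[...,1]<.2)
    print(' tall left', Wd[mon].min(0).round(3),Wd[mon].max(0).round(3)) if mon.any() else 0
E
python3 m2.py
```

```text
top bar top [[0.0322, -0.0888, 0.0482], [0.0365, -0.0826, 0.0486], [0.0654, -0.0092, 0.052], [0.0816, 0.0814, 0.0554], [0.0832, 0.0876, 0.0557]]
 front low pts x pct [0.0022 0.0068 0.0124 0.0274 0.0481]
 white [330 192  12   2  20] [ 0.0539 -0.0477  0.0497] [ 0.0595 -0.012   0.0605] [ 0.0572 -0.0267  0.0528]
 white [316 198  20   4  46] [ 0.0292 -0.0305  0.04  ] [0.0376 0.0307 0.0541] [0.0329 0.0015 0.0467]
 cheeks 105 [ 0.0354 -0.0818  0.056 ] [0.0849 0.0849 0.0772] [0.0649 0.0601 0.0632]
 lever 32 [[0.065, 0.069, 0.09], [0.062, 0.064, 0.108], [0.069, 0.066, 0.121], [0.069, 0.051, 0.129], [0.064, 0.054, 0.135], [0.073, 0.055, 0.138], [0.066, 0.061, 0.141]]
 mount top mm ((-86.97596740722656, -27.684188842773438), (43.2078742980957, 39.90447235107422), 84.27595520019531) z 0.05211843193609944
 blue all ((-87.52397155761719, -27.697547912597656), (85.0573959350586, 39.37202453613281), 82.70552062988281)
 tall left [ 0.584 -0.075  0.08 ] [0.813 0.2   0.289]
scene bar top [[0.0324, -0.0847, 0.0481], [0.0388, -0.0764, 0.0485], [0.0676, -0.0029, 0.0518], [0.0846, 0.0863, 0.0549], [0.0867, 0.0917, 0.0557]]
 front low pts x pct [0.0041 0.017  0.0275 0.0312 0.0553]
 white [303 168  13   8  29] [ 0.0296 -0.0288  0.0404] [0.0388 0.0263 0.0508] [0.0346 0.0008 0.0466]
 cheeks 79 [ 0.0412 -0.0776  0.056 ] [0.0851 0.0867 0.0772] [0.0657 0.0743 0.0677]
 lever 36 [[0.071, 0.07, 0.092], [0.068, 0.064, 0.1], [0.071, 0.067, 0.105], [0.067, 0.063, 0.116], [0.067, 0.068, 0.123], [0.066, 0.061, 0.129], [0.073, 0.064, 0.134], [0.068, 0.065, 0.145]]
 mount top mm ((-84.8796157836914, -22.79568099975586), (45.35745620727539, 40.1051025390625), 85.27955627441406) z 0.0514897883761547
 blue all ((-28.492431640625, -35.28553771972656), (92.40320587158203, 158.0430450439453), 81.90260314941406)
 tall left [ 0.585 -0.071  0.08 ] [0.818 0.2   0.287]
```

Measured in plate axes:

| Item | Position |
|---|---|
| Bar front | x≈54 mm |
| Pad face | x≈30 mm, y≈0 to 1 mm |
| Lever pivot | ≈(69, 76) mm, lever at about 0.2 rad |
| Mount | ≈(-87, -27) mm, turned about -6.5° |

These agree with the sizes given. First I go above and left of the lever with the fingers shut and jaws along plate y.

Call:
{"op": "step_arm", "data": {
  "series": [
    [[-0.319,-0.533,0.0],19],
    [[-0.319,-0.533,0.0],19],
    [[-0.319,-0.533,0.0],19],
    [[-0.319,-0.533,0.0],19],
    [[-0.319,-0.533,0.0],19],
    [[-0.319,-0.533,0.0],19],
    [[-0.319,-0.533,0.0],19],
    [[-0.319,-0.533,0.0],19],
    [[-0.319,-0.533,0.0],19],
    [[-0.319,-0.533,0.0],19],
    [[-0.319,-0.533,0.0],19],
    [[-0.319,-0.533,0.0],19],
    [[-0.319,-0.533,0.0],19],
    [[-0.319,-0.533,0.0],19],
    [[-0.319,-0.533,0.0],19],
    [[-0.319,-0.533,0.0],19],
    [[-0.319,-0.533,0.0],19]
  ],
  "fingers": 1
}}

```text
clock: 1.8
ee_pos: [0.5913, -0.1657, 0.4047]
tcp_rot: [[-0.083, -0.997, -0.0], [-0.997, 0.083, -0.0], [0.0, 0.0, -1.0]]
ft_force: [-1.1, -0.4, 0.4]
opening: -0.0003
```

Call:
{"op": "step_arm", "data": {
  "series": [
    [[-0.002,0.0,0.045],0],
    [[-0.002,0.0,0.085],0],
    [[-0.002,0.0,0.105],0],
    [[-0.002,0.0,0.105],0]
  ]
}}

```text
clock: 2.2
ee_pos: [0.5905, -0.1633, 0.2966]
tcp_rot: [[-0.083, -0.997, -0.006], [-0.997, 0.083, 0.002], [-0.001, 0.006, -1.0]]
ft_force: [-0.6, -1.0, -0.2]
opening: 0.0002
```

```bash
python3 - <<'E'
from h import *
t=snap('top');s=snap('scene')
st=sensors.get_state();print(st['ee_pos'],st['ft_force'])
t=t['pixels'][140:260,270:390];s=s['pixels'][120:240,240:360]
cv2.imwrite('pics/d.png',np.hstack([cv2.resize(x,(400,400),interpolation=cv2.INTER_CUBIC) for x in(t,s)]))
E
```

```text
[ 0.59222503 -0.16350277  0.30022728] [1.05666236 0.06304675 1.18242158]
```

View pics/d.png

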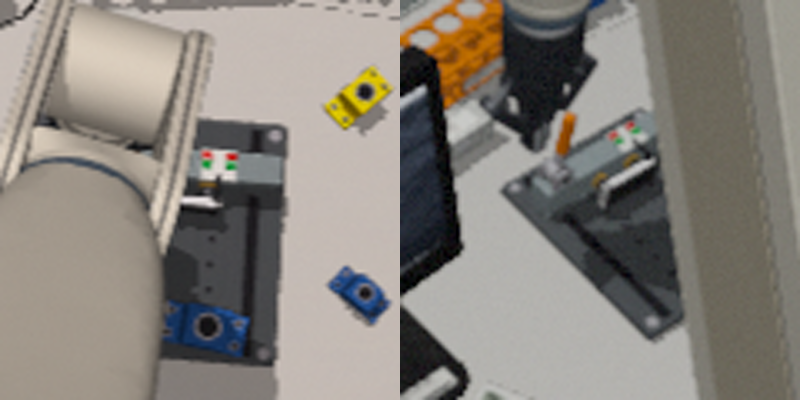

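The scene view shows the shut fingertips just to the left of the orange lever, which is at (565,130) in the picture. I now push it over along the arc.

Call:
{"op": "step_arm", "data": {
  "series": [
    [[0.01,0,0.002],0],
    [[0.017,0,0.003],0],
    [[0.023,0,0.004],0],
    [[0.029,0,0.005],0],
    [[0.035,0,0.007],0],
    [[0.04,0,0.0095],0],
    [[0.045,0,0.0125],0],
    [[0.05,0,0.016],0],
    [[0.0545,0,0.02],0],
    [[0.0587,0,0.0247],0],
    [[0.062,0,0.0295],0],
    [[0.0654,0,0.0348],0],
    [[0.068,0,0.04],0],
    [[0.068,0,0.04],0]
  ]
}}

```text
clock: 3.7
ee_pos: [0.5865, -0.2308, 0.2588]
tcp_rot: [[-0.082, -0.997, -0.001], [-0.997, 0.082, 0.0], [-0.0, 0.001, -1.0]]
ft_force: [1.0, -1.1, 0.7]
opening: -0.0001
```

Call:
{"op": "step_arm", "data": {
  "series": [
    [[0.002,0,0.004],0],
    [[0.003,0,0.007],0],
    [[0.003,0,0.009],0],
    [[0.003,0,0.011],0],
    [[0.003,0,0.011],0]
  ]
}}

```text
clock: 4.2
ee_pos: [0.5865, -0.2336, 0.2486]
tcp_rot: [[-0.082, -0.997, 0.0], [-0.997, 0.082, -0.0], [0.0, -0.0, -1.0]]
ft_force: [0.4, -1.4, 2.3]
opening: -0.0002
```

```bash
python3 - <<'E'
from h import *
s=snap('scene')
st=sensors.get_state();print(st['ee_pos'],st['ft_force'])
s=s['pixels'][120:220,250:370]
cv2.imwrite('pics/e.png',cv2.resize(s,(720,600),interpolation=cv2.INTER_CUBIC))
E
```

```text
[ 0.58652208 -0.23347717  0.24860869] [-0.22036875 -0.95911561  2.29874215]
```

View pics/e.png

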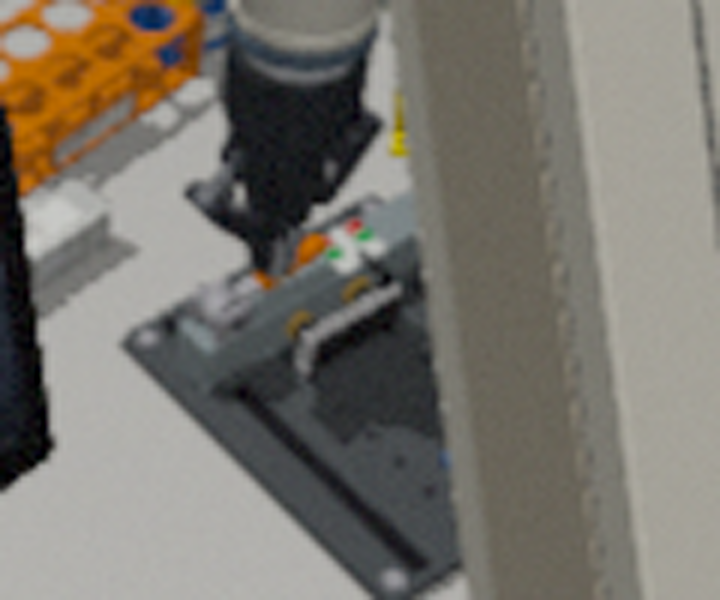

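The lever lies under the fingertip along the fence top, with its orange end at (310,245). I press on to its stop in small steps.

Call:
{"op": "step_arm", "data": {
  "series": [
    [[0,0,0.001],0],
    [[0,0,0.002],0],
    [[0,0,0.002],0]
  ]
}}

```text
clock: 4.55
ee_pos: [0.5866, -0.2337, 0.247]
tcp_rot: [[-0.082, -0.997, 0.0], [-0.997, 0.082, -0.0], [0.0, -0.0, -1.0]]
ft_force: [-1.5, -2.6, 5.9]
opening: 0.0002
```

Call:
{"op": "step_arm", "data": {
  "series": [
    [[0,0,0.001],0],
    [[0,0,0.002],0],
    [[0,0,0.002],0]
  ]
}}

```text
clock: 4.85
ee_pos: [0.5867, -0.2338, 0.2465]
tcp_rot: [[-0.082, -0.997, 0.001], [-0.997, 0.082, -0.001], [0.001, -0.001, -1.0]]
ft_force: [-3.8, -1.7, 17.0]
opening: -0.0003
```

At 17 N and no further motion the lever is on its stop. I lift, open, and go over the mount.

Call:
{"op": "step_arm", "data": {
  "series": [
    [[0,0,-0.045],0],
    [[0,0,-0.09],0],
    [[0.0,0.0,-0.12],0],
    [[0.02,0.045,-0.12],3],
    [[0.035,0.09,-0.12],6.3],
    [[0.058,0.13,-0.12],6.3],
    [[0.058,0.155,-0.12],6.3],
    [[0.058,0.155,-0.12],6.3],
    [[0.058,0.155,-0.12],6.3]
  ],
  "fingers": 0
}}

```text
clock: 5.75
ee_pos: [0.4271, -0.2786, 0.3646]
tcp_rot: [[-0.191, -0.981, 0.0], [-0.981, 0.191, 0.0], [-0.0, -0.0, -1.0]]
ft_force: [0.8, 0.4, 0.0]
opening: 0.0855
```

```bash
python3 - <<'E'
from h import *
from m2 import *
s=snap('scene');t=snap('top')
st=sensors.get_state();print(st['ee_pos'],st['ft_force'],st['opening'])
cv2.imwrite('pics/f.png',np.hstack([cv2.resize(x['pixels'][r:r+110,c:c+110],(400,400),interpolation=cv2.INTER_CUBIC) for x,r,c in((t,150,270),(s,125,265))]))
for d in(t,s):
    W=toP(cloud(d));hsv=cv2.cvtColor(d['pixels'],cv2.COLOR_BGR2HSV);H,S,V=[hsv[...,i] for i in range(3)]
    inp=(abs(W[...,0])<.13)&(abs(W[...,1])<.11)
    o=W[inp&(H>4)&(H<18)&(S>150)&(W[...,2]>.055)];print('lever',len(o),o.min(0),o.max(0),np.median(o,0)) if len(o) else 0
    bt=inp&(abs(W[...,2]-.052)<.004)&(W[...,0]<-.03);print(bt.sum(),cv2.minAreaRect(W[bt][:,:2].astype(np.float32)*1000)) if bt.any() else 0
    b=W[inp&(abs(W[...,2]-.052)<.004)&(W[...,0]>.03)&(S<80)];print('bar',np.percentile(b,[1,5,50,95,99],axis=0)[:,:2].round(4).tolist()) if len(b) else 0
E
```

```text
[ 0.42815414 -0.27856324  0.36471114] [-0.33855693 -0.14847119  0.51984271] 0.08509704905924081
lever 63 [ 0.06073023 -0.00254039  0.06160947] [0.07484503 0.04222377 0.07988623] [0.06753741 0.020154   0.07342759]
7 ((-103.51388549804688, -37.627906799316406), (8.691644668579102, 4.264198303222656), 42.86408996582031)
bar [[0.031, -0.0893], [0.0355, -0.0855], [0.0631, -0.0267], [0.0823, 0.084], [0.0832, 0.0878]]
lever 45 [ 0.06344069 -0.00148566  0.06123741] [0.07610979 0.04563783 0.07854269] [0.06877982 0.02086476 0.07276187]
123 ((-84.76038360595703, -24.18023681640625), (44.651512145996094, 43.105003356933594), 84.47191619873047)
bar [[0.0321, -0.0837], [0.0365, -0.0782], [0.0647, -0.016], [0.0824, 0.0879], [0.0864, 0.0922]]
```

View pics/f.png

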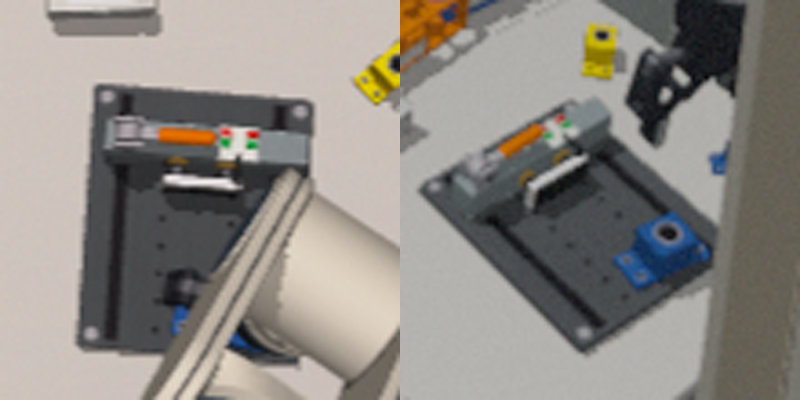

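The lever is down flat (top view, 160–215 at row 137) and the fence bar is unchanged. I descend on the mount and grip its body above the feet.

Call:
{"op": "step_arm", "data": {
  "series": [
    [[0,0,0.045],0],
    [[0,0,0.09],0],
    [[0,0,0.125],0],
    [[0,0,0.15],0],
    [[0,0,0.163],0],
    [[0,0,0.1695],0],
    [[0,0,0.1695],0],
    [[0,0,0.1695],0]
  ]
}}

```text
clock: 6.65
ee_pos: [0.4279, -0.2789, 0.1961]
tcp_rot: [[-0.19, -0.982, 0.001], [-0.982, 0.19, -0.001], [0.001, -0.002, -1.0]]
ft_force: [0.8, -1.0, 0.2]
opening: 0.0849
```

Call:
{"op": "step_arm", "data": {
  "series": [
    [[0,0,0],0],
    [[0,0,0],0],
    [[0,0,0],0],
    [[0,0,0],0],
    [[0,0,0],0],
    [[0,0,0],0],
    [[0,0,0],0],
    [[0,0,0],0]
  ],
  "fingers": 1
}}

```text
clock: 7.45
ee_pos: [0.4277, -0.2791, 0.1963]
tcp_rot: [[-0.191, -0.982, 0.002], [-0.982, 0.191, -0.001], [0.001, -0.002, -1.0]]
ft_force: [-1.3, -0.8, 7.4]
opening: 0.0431
```

```bash
cat > m3.py <<'E'
from h import *
from m2 import *
def mount(png=None):
    s=snap('scene');st=sensors.get_state();print(st['clock'],st['ee_pos'].round(4),st['ft_force'].round(1),st['torque'].round(2),st['opening'].round(4))
    p=np.append(st['ee_pos'][:2],0);print('tcp plate',toP(p[None])[0,:2].round(4),'yaw rel',np.degrees(np.arctan2(*(-st['tcp_rot'][1::-1,0]))).round(2)-85.3)
    W=toP(cloud(s));hsv=cv2.cvtColor(s['pixels'],cv2.COLOR_BGR2HSV);H,S,V=[hsv[...,i] for i in range(3)]
    inp=(abs(W[...,0])<.13)&(abs(W[...,1])<.11)
    bl=inp&(H>95)&(H<125)&(S>120);t=W[bl&(W[...,2]>.04)];print('blue n',bl.sum(),'top pts z',np.percentile(t[:,2],[50,90]) if len(t) else None, 'xy min',W[bl].min(0).round(4),'max',W[bl].max(0).round(4))
    ft=W[bl&(abs(W[...,2]-.020)<.004)];print('foot z pts',len(ft),np.median(ft,0) if len(ft) else 0)
    w=inp&(W[...,0]>-.01)&(W[...,0]<.053)&(V>140)&(S<50)&(W[...,2]>.04)
    if w.sum():print('pad top',w.sum(),W[w].min(0).round(4),W[w].max(0).round(4),np.median(W[w],0).round(4))
    b=W[inp&(abs(W[...,2]-.052)<.004)&(W[...,0]>.053)&(S<80)];print('bar',np.percentile(b,[1,5,50,95,99],axis=0)[:,:2].round(4).tolist())
    if png:
        t=snap('top');cv2.imwrite('pics/'+png,np.hstack([cv2.resize(x['pixels'][r:r+100,c:c+100],(400,400),interpolation=cv2.INTER_CUBIC) for x,r,c in((t,160,280),(s,135,270))]))
E
python3 -c "
from m3 import *
mount('g.png')"
```

```text
Traceback (most recent call last):
  File "m3.py", line 4, in mount
    s=snap('scene');st=sensors.get_state();print(st['clock'],st['ee_pos'].round(4),st['ft_force'].round(1),st['torque'].round(2),st['opening'].round(4))
                                                                                                                                 ^^^^^^^^^^^^^^^^^^^
AttributeError: 'float' object has no attribute 'round'
```

```bash
sed -i "s/,st\['opening'\].round(4))/,round(float(st['opening']),4))/" m3.py; python3 -c "
from m3 import *
mount('g.png')"
```

```text
7.55 [ 0.4277 -0.2791  0.1963] [-0.6 -1.   8. ] [-0.13  0.22 -0.  ] 0.0431
tcp plate [-0.0865 -0.0258] yaw rel -6.289999999999992
blue n 112 top pts z [0.05061815 0.1102275 ] xy min [-0.1031 -0.0292  0.0084] max [0.0396 0.0345 0.1741]
foot z pts 46 [-0.08645334  0.01275711  0.01916181]
pad top 39 [ 0.0293 -0.0291  0.041 ] [0.04   0.0332 0.0511] [0.0349 0.0018 0.0459]
bar [[0.0547, -0.0851], [0.0562, -0.079], [0.066, -0.0217], [0.0841, 0.0883], [0.0867, 0.0919]]
```

View pics/g.png

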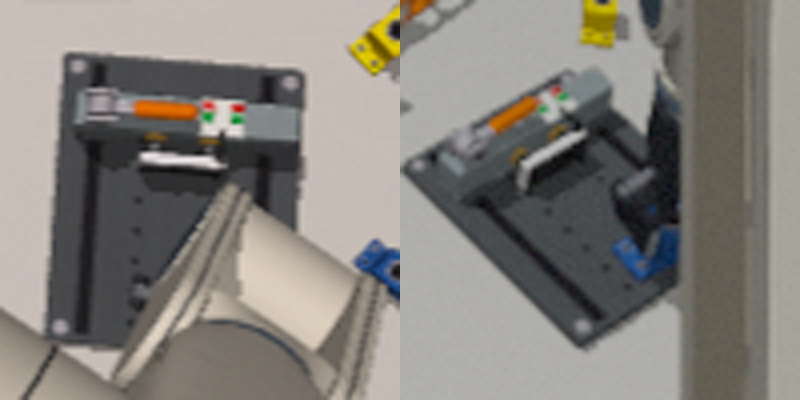

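The mount is gripped (opening 43 mm) and the foot top is at 19 to 20 mm, so it stands flat. It presses down with about 8 N, so I ease that a little while squaring it up and centring it clear of the pad.

Call:
{"op": "step_arm", "data": {
  "series": [
    [[0,0,-0.0006],0],
    [[0,0,-0.0007],0],
    [[-0.003,-0.003,-0.0007],-0.6],
    [[-0.007,-0.006,-0.0007],-1.5],
    [[-0.011,-0.01,-0.0007],-2.4],
    [[-0.015,-0.014,-0.0007],-3.3],
    [[-0.02,-0.018,-0.0007],-4.2],
    [[-0.025,-0.022,-0.0007],-5.1],
    [[-0.028,-0.025,-0.0007],-6],
    [[-0.03,-0.0269,-0.0007],-6.3],
    [[-0.03,-0.0269,-0.0007],-6.3],
    [[-0.03,-0.0269,-0.0007],-6.3]
  ]
}}

```text
clock: 8.8
ee_pos: [0.4593, -0.2543, 0.1963]
tcp_rot: [[-0.081, -0.997, -0.0], [-0.997, 0.081, -0.0], [0.0, 0.0, -1.0]]
ft_force: [-2.5, -0.4, 6.3]
opening: 0.0431
```

```bash
python3 -c "
from m3 import *
mount('h.png')"
```

```text
8.85 [ 0.4593 -0.2543  0.1963] [-2.9 -1.5  7.2] [-0.37  0.4   0.04] 0.0431
tcp plate [-0.057   0.0015] yaw rel 0.04000000000000625
blue n 170 top pts z [0.05033465 0.05548414] xy min [-0.0763 -0.0274  0.0094] max [-0.037   0.0499  0.0899]
foot z pts 50 [-0.06325127  0.03604629  0.01934286]
pad top 43 [-0.0055 -0.0285  0.0427] [0.041  0.0503 0.3169] [0.0345 0.0098 0.0463]
bar [[0.0545, -0.0794], [0.0561, -0.0754], [0.0669, -0.0151], [0.0836, 0.0886], [0.0871, 0.0923]]
```

View pics/h.png

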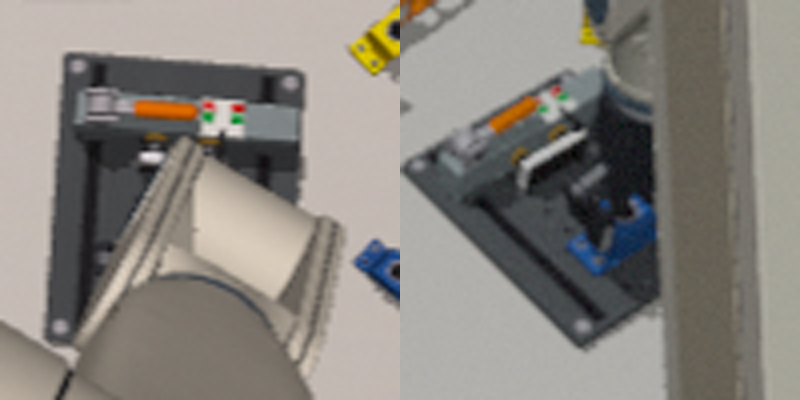

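Squared and centred: TCP at plate y≈1.5 mm, 0° relative to the plate. The scene view shows the foot at (590,250) and the mount facing the pad. I slide towards the pad, easing the down force.

Call:
{"op": "step_arm", "data": {
  "series": [
    [[0,0,-0.0006],0],
    [[0,-0.005,-0.0006],0],
    [[0,-0.01,-0.0006],0],
    [[0,-0.016,-0.0006],0],
    [[0,-0.022,-0.0006],0],
    [[0,-0.028,-0.0006],0],
    [[0,-0.034,-0.0006],0],
    [[0,-0.04,-0.0006],0],
    [[0,-0.045,-0.0006],0],
    [[0,-0.05,-0.0006],0],
    [[0,-0.054,-0.0006],0],
    [[0,-0.057,-0.0006],0],
    [[0,-0.057,-0.0006],0],
    [[0,-0.057,-0.0006],0]
  ]
}}

```text
clock: 10.3
ee_pos: [0.5159, -0.2586, 0.1964]
tcp_rot: [[-0.082, -0.997, -0.001], [-0.997, 0.082, 0.001], [-0.001, 0.001, -1.0]]
ft_force: [-3.4, 2.7, 4.9]
opening: 0.0428
```

```bash
python3 -c "
from m3 import *
mount('i.png')"
```

```text
10.35 [ 0.5159 -0.2586  0.1964] [-3.4  2.7  5.1] [ 0.26  0.4  -0.04] 0.043
tcp plate [-0.0003  0.0019] yaw rel 0.010000000000005116
blue n 183 top pts z [0.05147359 0.11176685] xy min [-0.0269 -0.0411  0.0079] max [0.0489 0.0625 0.4092]
foot z pts 56 [-0.01293396  0.03436777  0.01975392]
pad top 37 [-0.0083  0.0315  0.1362] [0.039  0.0753 0.3645] [0.0176 0.043  0.2359]
bar [[0.055, -0.0263], [0.0563, -0.0222], [0.0658, 0.0389], [0.0827, 0.0896], [0.0868, 0.093]]
```

View pics/i.png

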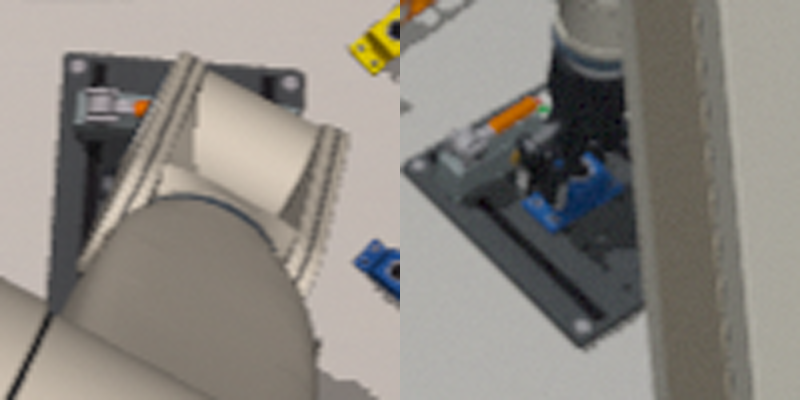

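The mount is just short of the pad and the pointer is hidden by the arm, so I go on by force. The free-sliding baseline is about -3.4 N along x. I advance in small steps.

Call:
{"op": "step_arm", "data": {
  "series": [
    [[0.0003,-0.001,-0.0003],0],
    [[0.0006,-0.002,-0.0004],0],
    [[0.0008,-0.003,-0.0004],0],
    [[0.0008,-0.004,-0.0004],0],
    [[0.0008,-0.005,-0.0004],0]
  ]
}}

```text
clock: 10.9
ee_pos: [0.5213, -0.2603, 0.1967]
tcp_rot: [[-0.082, -0.997, 0.0], [-0.997, 0.082, -0.0], [0.0, -0.0, -1.0]]
ft_force: [-0.0, -0.7, -3.0]
opening: 0.0432
```

Call:
{"op": "step_arm", "data": {
  "series": [
    [[0,-0.001,0],0],
    [[0,-0.002,0],0],
    [[0,-0.003,0],0]
  ]
}}

```text
clock: 11.2
ee_pos: [0.5234, -0.2603, 0.1967]
tcp_rot: [[-0.082, -0.997, -0.002], [-0.997, 0.082, 0.001], [-0.0, 0.002, -1.0]]
ft_force: [-4.9, -1.6, -1.4]
opening: 0.0432
```

Call:
{"op": "step_arm", "data": {
  "series": [
    [[0,-0.001,0],0],
    [[0,-0.002,0],0],
    [[0,-0.003,0],0]
  ]
}}

```text
clock: 11.5
ee_pos: [0.526, -0.2605, 0.1966]
tcp_rot: [[-0.081, -0.997, -0.003], [-0.997, 0.081, 0.001], [-0.001, 0.003, -1.0]]
ft_force: [-8.1, -0.6, 0.5]
opening: 0.0431
```

Contact came at TCP x≈0.5225, and force now rises about 1 N/mm, as the pad's spring should. I lower a hair so the mount stays seated and press on.

Call:
{"op": "step_arm", "data": {
  "series": [
    [[0,-0.001,0.0004],0],
    [[0,-0.002,0.0005],0],
    [[0,-0.003,0.0005],0],
    [[0,-0.003,0.0005],0],
    [[0,-0.003,0.0005],0]
  ]
}}

```text
clock: 12.0
ee_pos: [0.5281, -0.2607, 0.1965]
tcp_rot: [[-0.082, -0.997, -0.005], [-0.997, 0.082, 0.002], [-0.001, 0.006, -1.0]]
ft_force: [-12.8, -0.9, 9.0]
opening: 0.0433
```

```bash
python3 -c "
from m3 import *
mount()
for i in range(4):
    snap('top');s=sensors.get_state();print(s['ee_pos'].round(4),s['ft_force'].round(1),s['torque'].round(2))"
```

```text
12.05 [ 0.5281 -0.2607  0.1965] [-13.2  -1.5   7.2] [-0.42  1.92 -0.02] 0.0436
tcp plate [0.0121 0.0008] yaw rel 0.01999999999999602
blue n 183 top pts z [0.05216947 0.13665033] xy min [-0.0089 -0.0413  0.009 ] max [0.0701 0.0717 0.4365]
foot z pts 64 [0.00300365 0.03350853 0.01930413]
pad top 41 [-0.0055  0.0301  0.1543] [0.0466 0.0705 0.3661] [0.0323 0.0575 0.2826]
bar [[0.0562, 0.0036], [0.0569, 0.0238], [0.0646, 0.0646], [0.0802, 0.0906], [0.0847, 0.0937]]
[ 0.5281 -0.2607  0.1965] [-12.6  -1.7   7.7] [-0.32  1.93 -0.07]
[ 0.5281 -0.2607  0.1965] [-12.4  -1.3   8. ] [-0.4   1.88 -0.02]
[ 0.5281 -0.2607  0.1964] [-12.8  -1.8   7.6] [-0.34  1.91  0.01]
[ 0.5281 -0.2607  0.1965] [-12.9  -0.6   7.3] [-0.33  1.89  0.  ]
```

Call:
{"op": "step_arm", "data": {
  "series": [
    [[0,-0.001,-0.0002],0],
    [[0,-0.002,-0.0003],0],
    [[0,-0.003,-0.0003],0],
    [[0,-0.004,-0.0003],0],
    [[0,-0.004,-0.0003],0],
    [[0,-0.004,-0.0003],0]
  ]
}}

```text
clock: 12.85
ee_pos: [0.5313, -0.261, 0.1965]
tcp_rot: [[-0.082, -0.997, -0.008], [-0.997, 0.082, 0.002], [-0.002, 0.008, -1.0]]
ft_force: [-16.0, -1.4, 9.9]
opening: 0.0429
```

Call:
{"op": "step_arm", "data": {
  "series": [
    [[0,0,-0.0002],0],
    [[0,-0.0005,-0.0003],0],
    [[0,-0.001,-0.0003],0],
    [[0,-0.001,-0.0003],0],
    [[0,-0.001,-0.0003],0]
  ]
}}

```text
clock: 13.35
ee_pos: [0.532, -0.2611, 0.1965]
tcp_rot: [[-0.082, -0.997, -0.008], [-0.997, 0.081, 0.003], [-0.002, 0.009, -1.0]]
ft_force: [-16.3, -3.4, 7.6]
opening: 0.0429
```

```bash
python3 -c "
from m3 import *
mount('j.png')
for i in range(6):
    snap('top');s=sensors.get_state();print(s['ee_pos'].round(4),s['ft_force'].round(1),s['torque'].round(2))
d=dict(np.load('scene.npz'))['pixels'][140:210,280:350];cv2.imwrite('pics/j.png',cv2.resize(d,(600,600),interpolation=cv2.INTER_CUBIC))"
```

```text
13.4 [ 0.532  -0.2611  0.1965] [-16.8  -2.    7.1] [-0.67  2.6  -0.05] 0.0433
tcp plate [0.016  0.0007] yaw rel 0.01999999999999602
blue n 184 top pts z [0.05201475 0.108697  ] xy min [-0.0096 -0.0377  0.0078] max [0.0626 0.0793 0.4525]
foot z pts 60 [0.00475654 0.03064004 0.02048205]
pad top 41 [-0.01    0.0287  0.1538] [0.0507 0.0723 0.3657] [0.0363 0.0574 0.2825]
bar [[0.0546, 0.0222], [0.0555, 0.0359], [0.0634, 0.0734], [0.0822, 0.0925], [0.0853, 0.0934]]
[ 0.532  -0.2611  0.1965] [-17.   -1.4   7.1] [-0.63  2.53 -0.06]
[ 0.532  -0.2611  0.1965] [-16.5  -2.3   7.9] [-0.67  2.59 -0.06]
[ 0.532  -0.2611  0.1966] [-16.8  -3.6   7.7] [-0.63  2.56 -0.06]
[ 0.532  -0.2611  0.1966] [-17.   -3.1   6.9] [-0.66  2.52 -0.03]
[ 0.532  -0.2611  0.1965] [-17.2  -3.3   7.2] [-0.61  2.55 -0.02]
[ 0.532  -0.2611  0.1965] [-17.7  -2.4   8. ] [-0.69  2.5   0.03]
```

View pics/j.png

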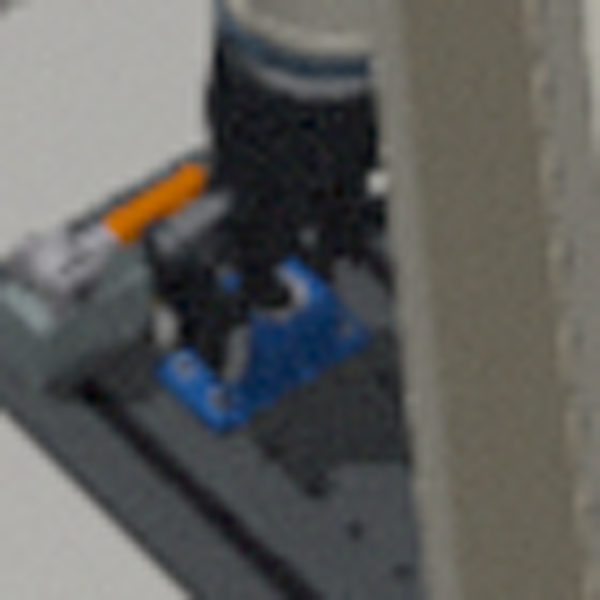

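```bash
python3 -c "
from h import *
print(finish_job());s=sensors.get_state();print(s['clock'],s['ft_force'].round(1))"
```

```text
the job is handed in; nothing more can be done
None
the job is handed in; nothing more can be done
```

I folded the lever down first, then slid the mount against the pad and pressed it. I handed the job in at about 14 s, with the mount still gripped and pressed.

- **Lever:** It went down to its hard stop, where the force rose to 17 N with no more movement. Both cameras showed it lying flat, with its upper side about 75 mm above the worktop.
- **Mount position:** It was turned square to the plate within about 0.1° by the tool reading, and sits within about 2 mm of the pad's centre.
- **Mount flatness:** It stands flat, with its foot top at about 20 mm and about 7 N of downward force. The tool leans forward about 0.5° under the push.
- **Pressing force:** The wrist reads about 17 N along x, and I put 3 to 4 N of that down to the mount's friction on the plate. That leaves about 12 to 13 N on the pad. Travel since contact gives about 8 mm (12 N), which agrees and lies inside the green zone of 5 to 13 mm.
- **Fence:** The camera measured its front edge at the same place as before, within about 1 mm.

**Not confirmed:**
- The arm hid the pointer from both cameras at the end, so the green zone rests on force and travel, not on seeing it. A rougher estimate from the camera positions alone gave about 5 to 7 mm of travel, which is lower but still about in the zone.
- The two cameras differ by about 4 mm in y, so I averaged them to find the pad's centre.
- The mount was briefly lifted a few tenths of a millimetre just before it touched the pad, then seated again.

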